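# Press the battery pack home in the charger and shut its gate

### The job

Pull the charger's front gate down, put the tall black battery pack with the yellow top upright into the bay (either way round) and press it fully home, without forcing it, so that it sits level on the floor of the bay. Then push the gate fully back up over the pack and let go; leave the other things on the trolley where they are.

Things in the scene. Friction and masses are not known exactly. Their poses are not given: they have to be found in the camera images.
- pack: tall black battery pack with a yellow top, a block 120 (its x) x 64 (its y) x 56 mm (z), about 0.45 kg, standing upright on the trolley top. Origin at the centre of its underside.
- charger: fixed red battery charger, a block 190 (its x) x 130 (y) x 60 mm (z); origin at the centre of its underside; its -x side, with the gate, faces the robot. Two grey sprung leaves, 50 mm long, lean out of the bay's long walls, up to 4 mm at their lower edge: they stop the pack about halfway in; it must be pressed past them, roughly 15 to 25 N, down to the floor.
- bay (a point): centre of the mouth of the bay, the open recess in the charger's top: 123 (x) x 67 mm (y), 50 mm deep, 3 mm chamfer. The point is level with the charger's top, 60 mm above the trolley top and 22 mm from the charger's centre towards the gate; axes as the charger's. A pack that is home stands 6 mm proud, so it cannot be held by its sides all the way in.
- gate (a joint): angle of the black gate on the charger's front, hinged at its bottom: 0 = upright, shut; grows as its top is pulled down towards the robot (charger's -x); 1.0 rad = fully down on its stop. Stiff hinge: it stays where it is left (about 2 N at the tip).
- gate_hinge (a point): middle of the gate's hinge line, 12 mm above the trolley top, 99 mm in front of the charger's centre; it runs along the charger's y. Its z axis runs up the gate's plate, 6 mm thick, 70 mm wide, reaching 90 mm from the hinge.
- gate_tip (a point): middle of the gate plate's yellow top edge. On the plate's charger side a 5 mm thick flange, its top 28 mm below this edge, juts 34 mm over the bay: shut, it covers the first 20 mm of the bay, 3 mm above a pack that is home. The plate above the flange is the place to pull or push.
- spare_pack: lower black battery pack with a blue top, 100 x 60 x 40 mm, to be left alone. Origin at the centre of its underside.
- screwdriver: screwdriver with a red handle, 200 mm, lying; bystander. Origin under its middle.
- wrench: steel wrench, 180 mm, lying; bystander. Origin under its middle.
- spray_can: upright spray can with a green label, 60 mm diameter, 170 mm high; bystander. Origin at the centre of its underside.
Things that resemble listed ones, but are neither listed nor needed, are in the scene too. What is shaped like the pack but purple or turquoise is not meant.

How it is judged:
By the outcome, as a careful person would: the job done as asked, in the order asked, and still so for the second after the job is handed in, with the robot touching nothing.
It also fails if it takes over 72 s, if anything falls off the work surface, if the arm or the gripper's body presses on something with over 40 N, if the wrist force passes 120 N, or if a joint passes its speed limit or range.

### The arm

A 7-joint arm with a two-finger parallel gripper is mounted at the origin on the work surface. World frame = base frame: x ahead of the robot, y to its left, z up, the work surface at z = 0. Lengths are in m, angles in rad, forces in N, time in s.
With the tool pointing down it reaches from about 0.425 to 0.95 m from the base axis. Payload 4.7 kg.
Tool frame: the origin (TCP) lies between the finger pads; the fingertips stand 14 mm ahead of it and the grasp point (between the pads) lies 5 mm behind it; z points along the fingers, y is the line along which they close (so a half turn about z gives the same grasp; the last joint's range is limited). The gripper opens to 85 mm and grips with 20 to 120 N. Pads are 22 mm wide; open, the fingers measure 114 mm over their backs; the gripper's body (76 mm by 85 mm) begins 54 mm behind the grasp point. The pads swing forward as they close: fully open they stand 13 mm farther back than shut.
Start: joints at [-1.317, 0.469, -0.049, 1.532, 0.024, 1.141, -0.082], TCP at [0.188, 0.648, 0.245] pointing down, gripper open.
Joint ranges: [-2.59, 2.59], [-0.33, 1.99], [-1.39, 1.29], [0.1, 2.45], [-1.04, 4.18], [0.21, 1.99], [-2.66, 2.66]. Speed limits (rad/s): [2.57, 2.57, 3.14, 3.14, 3.14, 3.14, 3.14].

### API

Orientations are given as a rotation vector (axis times angle).
In Python, from workcell import robot gives the robot as it stands.
- The arm moves only by the tool arm_command, never from a script. Its argument "series" is a list that holds one entry, the list of rows, each a list of 4 numbers: the shift along the tool's x, y, z in mm, then the turn about the tool's z in degrees. A call has 1 to 12 rows; each row is the pose to reach, as a shift and turn from the pose commanded when the call began, along the tool's axes at that moment; what a row does not reach only later rows make up. A row lasts 1/12 s, in which the tool goes at most 41.7 mm and 7.16 degrees, less where a joint would pass 70% of its speed; a pose out of reach is approached as far as the arm can. A call with a gripper value outside its range is refused whole. "grip" is the closure, from 0 (fully open) to 1 (shut), set as the call begins (left out, the last holds). The fingers move at their own pace and stop on an object; "newtons" is the grip in N (left out, the last holds). Time passes only in rows, so rows that repeat a pose let the fingers close. It gives the time, the measured TCP pose, the force, the opening and the grip force at its end, in the units of the state.
- robot.state(): the state, without advancing time (a new reading comes with each control period).
- robot.get_image(name): name is "scene" or "top"; returns a dict with "pixels" (384x512x3 uint8, red, green, blue), "range_z" (384x512 float32, m along the optical axis (not along the pixel's ray), 0 where there is no reading), "fov_y" (degrees; the focal length in pixels is half the picture's height over the tangent of half this angle, whatever the lens; pixels are square), "cx", "cy" (the principal point, pixels), "k1" (the pictures are not rectified: a ray, as slopes to the right and down, at radius r is drawn at 1 + k1 r^2 times it, then the intrinsics apply), "R" (3x3) and "t" (3): a world point X has camera coordinates R X + t. Camera axes: x right, y down, z forward; pixel columns grow to the right and rows downward; lengths in m; the calibration is good to about 2 mm. A picture is of the moment at which its call begins.
- robot.close_job(): hands the job in; it is judged then, once.
The state is a dict: "clock": time; "joint_positions": joint angles; "qd": joint speeds; "joint_torque": joint torques, N m; "tcp_pos": TCP position; "ee_rot": TCP orientation; "contact_force": force on the tool from outside, world axes, zero at the start; "ft_torque": the same for the moment, N m; "width": finger opening in m; "finger_force": force on a finger pad.
Only numpy, scipy, OpenCV 4.12 (cv2) and the standard library are available. Lean on these libraries where they do the work, as an engineer would, in place of code of your own. Each camera call takes 0.05 s, during which the arm holds its last target. There are 200 camera calls.

## Working session

There is one attempt and no reset: what is moved stays moved. The work goes in short steps, Python scripts to look and compute and a tool call to move; the robot and the scene stay as the last step left them, time stands still between calls to the robot, and variables do not carry over. Pictures are saved under pics/ and viewed, at most 10 in all, crops included, and the job is handed in when it is done.

Besides the shell and the picture viewer there is one more tool, called after ">>>" as a command line: name --argument value ..., lists and objects as JSON in quotes. arm_command: Moves the arm, as the interface text tells. Its arguments: {"type":"object","properties":{"series":{"type":"array","items":{"type":"array","items":{"type":"array","items":{"type":"number"}}}},"grip":{"type":"number"},"newtons":{"type":"number"}},"required":["series"]}

```bash
mkdir -p pics; ls; cat > h.py <<'E'
import numpy as np, cv2
from workcell import robot
from scipy.spatial.transform import Rotation as Ro
def snap(n):
    d=robot.get_image(n); d['f']=192/np.tan(np.radians(d['fov_y'])/2); return d
def K(d): return np.array([[d['f'],0,d['cx']],[0,d['f'],d['cy']],[0,0,1.]])
def slopes(d,uv):
    uv=np.asarray(uv,float).reshape(-1,1,2)
    return cv2.undistortPoints(uv,K(d),np.array([d['k1'],0,0,0,0.])).reshape(-1,2)
def onplane(d,uv,z):
    s=slopes(d,uv); r=np.c_[s,np.ones(len(s))]@np.array(d['R']); c=-np.array(d['R']).T@np.array(d['t'])
    return c+r*((z-c[2])/r[:,2])[:,None]
def cloud(d):
    v,u=np.mgrid[0:384,0:512]; s=slopes(d,np.c_[u.ravel(),v.ravel()]); z=d['range_z'].ravel()
    P=(np.c_[s,np.ones(len(s))]*z[:,None]-np.array(d['t']))@np.array(d['R']); P[z==0]=np.nan
    return P.reshape(384,512,3)
def save(d,fn): cv2.imwrite('pics/'+fn,cv2.cvtColor(d['pixels'],cv2.COLOR_RGB2BGR))
E
python3 - <<'E'
from h import *
import pickle
for n in('scene','top'):
    d=snap(n); save(d,n+'0.png'); pickle.dump(d,open(n+'0.pkl','wb')); print(n,d['fov_y'],d['k1'],-np.array(d['R']).T@d['t'])
print(robot.state())
E
```

```text
pics
scene 44.91945049717221 -0.016380038217174434 [1.2993718  0.31607687 1.20422461]
top 51.041991031937705 -0.08189503121902232 [0.25811963 0.03895562 1.29474439]
{'clock': 0.1, 'joint_positions': array([-1.31691418,  0.46942999, -0.04860686,  1.53354621,  0.02410269,
        1.14098115, -0.08230702]), 'qd': array([-0.00033648, -0.00153435,  0.00080362, -0.00231097,  0.00126247,
        0.00047006,  0.0005581 ]), 'joint_torque': array([ 6.42466057e-04, -5.11512744e+01, -4.72099101e-02, -2.38392431e+01,
        1.07538045e-02,  4.35758557e-03, -1.90471110e-05]), 'tcp_pos': array([0.18818853, 0.64773511, 0.24433167]), 'ee_rot': array([-4.42635557e-01, -3.11005611e+00,  2.77762802e-03]), 'contact_force': array([ 0.19349242,  0.81094875, -0.48435102]), 'ft_torque': array([0.00041225, 0.03051053, 0.00588908]), 'finger_force': 0.0, 'width': 0.08529813561976926}
```

View pics/scene0.png

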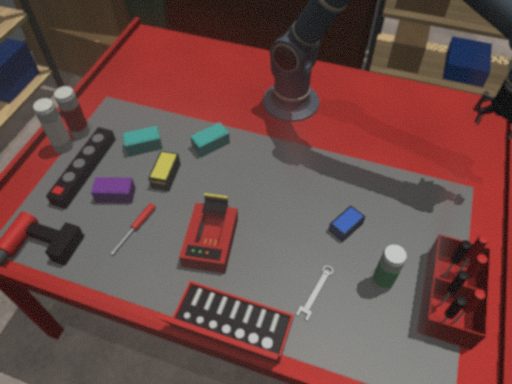

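View pics/top0.png

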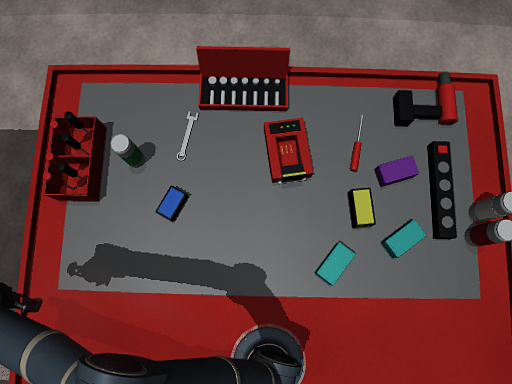

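The scene view shows the yellow-topped pack at (164,170) and the charger at (210,235) with its gate shut at (215,205). In the top view the pack is at (361,207), the charger at (288,150) and the gate edge at (293,175). Next I measure them.

```bash
cat > m.py <<'E'
from h import *
def mask(d,lo,hi,box):
    h=cv2.cvtColor(d['pixels'],cv2.COLOR_RGB2HSV); m=cv2.inRange(h,np.array(lo),np.array(hi))
    o=np.zeros_like(m); x0,y0,x1,y1=box; o[y0:y1,x0:x1]=m[y0:y1,x0:x1]; return o
def rect(d,m,z):
    c=max(cv2.findContours(m,cv2.RETR_EXTERNAL,cv2.CHAIN_APPROX_NONE)[0],key=cv2.contourArea).reshape(-1,2)
    P=onplane(d,c,z)[:,:2]; return cv2.minAreaRect((P*1000).astype(np.float32)),cv2.boxPoints(cv2.minAreaRect((P*1000).astype(np.float32)))
E
python3 - <<'E'
from m import *
import pickle
t=pickle.load(open('top0.pkl','rb'));s=pickle.load(open('scene0.pkl','rb'))
for n,d,pb,cb in(('top',t,(340,180,385,235),(255,110,320,190)),('scene',s,(145,145,185,195),(170,190,245,275))):
    C=cloud(d)
    m=mask(d,(20,100,90),(35,255,255),pb); r,b=rect(d,m,.056); print(n,'pack',r,np.nanmedian(C[m>0],0))
    m=mask(d,(20,100,90),(35,255,255),cb); v,u=np.nonzero(m); P=C[m>0]; print('gate tip n',len(u), np.nanmedian(P,0)); 
    if len(u)>5: print(rect(d,m,.102))
    h=mask(d,(0,120,60),(8,255,255),cb)|mask(d,(172,120,60),(180,255,255),cb)
    P=C[(h>0)]; z=P[:,2]; print('red z hist',np.histogram(z[~np.isnan(z)],bins=np.arange(-.01,.13,.01)))
    top=((h>0)&(abs(C[:,:,2]-.06)<.008)).astype(np.uint8)*255
    print('charger',rect(d,top,.06)); print(n,'mat z',np.nanmedian(C[230:250,250:300,2]))
    x0,y0,x1,y1=cb; cv2.imwrite('pics/%s_c.png'%n,cv2.resize(cv2.cvtColor(d['pixels'][y0:y1,x0:x1],cv2.COLOR_RGB2BGR),None,fx=6,fy=6,interpolation=cv2.INTER_NEAREST))
E
python3 -c "
import cv2,numpy as np
a=cv2.imread('pics/top_c.png');b=cv2.imread('pics/scene_c.png');h=500
o=np.zeros((h+20,800,3),np.uint8);o[:min(480,a.shape[0]),:390]=a[:480,:390];o[:min(520,b.shape[0]),395:800]=b[:520,:405];cv2.imwrite('pics/both.png',o)"
```

```text
top pack ((484.1253356933594, -289.8696594238281), (108.50479125976562, 52.165096282958984), 6.648602485656738) [ 0.48409489 -0.28922184  0.05758159]
gate tip n 63 [ 0.57201523 -0.0650094   0.10215788]
(((571.880126953125, -67.96017456054688), (7.820663928985596, 68.76551818847656), 8.673735618591309), array([[ 562.82935 ,  -34.560352],
       [ 573.1997  , -102.53941 ],
       [ 580.9309  , -101.36    ],
       [ 570.56055 ,  -33.380936]], dtype=float32))
red z hist (array([  3, 152, 262,   1,   5,  22, 404, 731,   5,   1,   0,   0,   0,
         0]), array([-0.01,  0.  ,  0.01,  0.02,  0.03,  0.04,  0.05,  0.06,  0.07,
        0.08,  0.09,  0.1 ,  0.11,  0.12,  0.13]))
charger (((671.2528686523438, -51.93303680419922), (191.24923706054688, 131.18927001953125), 9.464957237243652), array([[ 566.1434   ,   -2.9563131],
       [ 587.71674  , -132.35962  ],
       [ 776.36237  , -100.90976  ],
       [ 754.789    ,   28.493546 ]], dtype=float32))
top mat z 0.0018327341654159177
scene pack ((483.94036865234375, -286.5797119140625), (112.24227905273438, 56.17915344238281), 5.9228000640869
[... 195 characters left out ...]
), array([[562.37    , -34.037006],
       [573.75964 , -97.27051 ],
       [583.9169  , -95.44098 ],
       [572.5272  , -32.207474]], dtype=float32))
red z hist (array([  0, 340, 177,  20,  19,  76, 937, 372,   6,   0,   0,   0,   0,
         0]), array([-0.01,  0.  ,  0.01,  0.02,  0.03,  0.04,  0.05,  0.06,  0.07,
        0.08,  0.09,  0.1 ,  0.11,  0.12,  0.13]))
charger (((673.0841064453125, -48.096778869628906), (193.27879333496094, 129.54116821289062), 9.38862419128418), array([[ 5.6717322e+02,  4.1382790e-02],
       [ 5.8830530e+02, -1.2776453e+02],
       [ 7.7899500e+02, -9.6234940e+01],
       [ 7.5786292e+02,  3.1570969e+01]], dtype=float32))
scene mat z -1.8718236360256396e-05
```

View pics/both.png

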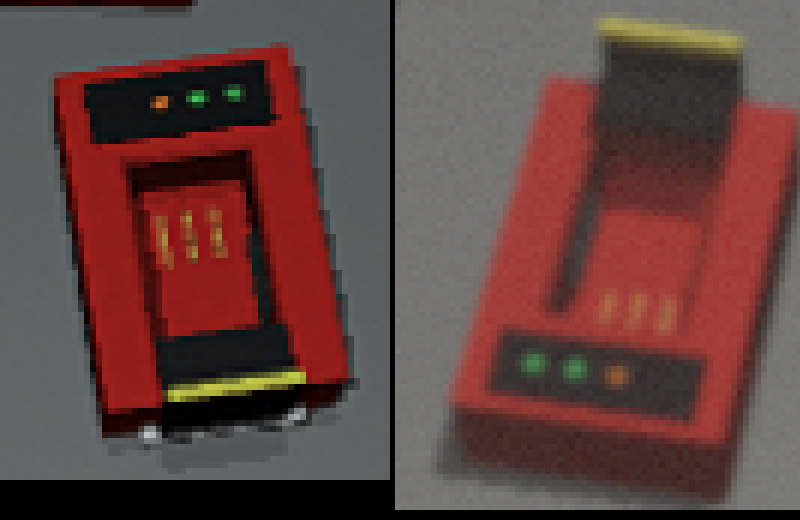

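The crops confirm the gate is shut, with its yellow edge at about (237,388) in the left crop, and the bay lies open behind it. Charger yaw is 9.4° and its centre about (672,-50) mm. The hinge predicted from that centre agrees with the measured gate edge to within 2 mm.

```bash
cat > go.py <<'E'
from h import *
import sys
# go.py x y z(mm) yaw(deg of tool x mod 180): prints tool shift and turn
x,y,z,yaw=map(float,sys.argv[1:5]); s=robot.state(); R=Ro.from_rotvec(s['ee_rot']).as_matrix()
d=R.T@(np.array([x,y,z])-s['tcp_pos']*1000); cur=np.degrees(np.arctan2(R[1,0],R[0,0]))
w=(yaw-cur+90)%180-90
print('shift',d.round(1),'turn',round(-w,2),'tcp',(s['tcp_pos']*1000).round(1),'yaw',round(cur,2),'tilt',R[:,2].round(3),'F',s['contact_force'].round(1),'w',s['width'],'t',s['clock'],'J',s['joint_positions'].round(2))
E
python3 go.py 593 -63 160 9.4
```

```text
shift [-587.  -569.4   85.4] turn -25.6 tcp [188.2 647.7 244.3] yaw 163.8 tilt [-0.    -0.002 -1.   ] F [ 0.2  0.8 -0.5] w 0.08529813561976926 t 0.1 J [-1.32  0.47 -0.05  1.53  0.02  1.14 -0.08]
```

>>> arm_command --series '[[[-41.5,-40,0,-5],[-60,-58,0,-8],[-85,-82,0,-11],[-110,-107,0,-14],[-136,-132,0,-17],[-162,-157,0,-20],[-188,-182,0,-23],[-214,-207,0,-25.6],[-240,-233,0,-25.6],[-266,-258,0,-25.6],[-280,-272,0,-25.6],[-293,-285,0,-25.6]]]' --grip 1

```text
clock: 1.1
tcp_pos: [0.391, 0.2902, 0.2451]
ee_rot: [0.252, -3.131, 0.001]
contact_force: [-0.8, -0.4, 0.9]
width: -0.0001
finger_force: 0.0
```

```bash
python3 go.py 593 -63 160 9.4
```

```text
shift [-142.8 -380.9   85.3] turn -0.18 tcp [391.  290.2 245.1] yaw -170.78 tilt [-0.    -0.001 -1.   ] F [-0.8 -0.4  0.9] w -0.00010392119085771074 t 1.1 J [-0.74  0.16  0.02  1.97 -0.    1.01  1.01]
```

>>> arm_command --series '[[[-12,-32,0,0],[-25,-66,0,0],[-38,-101,0,0],[-51,-136,8,0],[-64,-171,16,0],[-77,-206,26,0],[-90,-241,36,0],[-103,-276,48,0],[-116,-310,60,0],[-128,-342,70,0],[-138,-366,80,0],[-143,-381,85,0]]]'

```text
clock: 2.1
tcp_pos: [0.5938, -0.0635, 0.1586]
ee_rot: [0.251, -3.13, 0.002]
contact_force: [0.2, 0.3, 0.3]
width: 0.0
finger_force: 0.0
```

>>> arm_command --series '[[[0,0,0,0],[0,0,0,0]]]'

```text
clock: 2.27
tcp_pos: [0.593, -0.0603, 0.1595]
ee_rot: [0.254, -3.129, -0.0]
contact_force: [0.4, 1.0, 0.4]
width: 0.0001
finger_force: 0.0
```

```bash
python3 go.py 593 -63 102 9.4; python3 - <<'E'
from h import *
d=snap('scene'); save(d,'s1.png'); C=cloud(d)
a=d['pixels'][120:290,130:300]; cv2.imwrite('pics/s1c.png',cv2.resize(cv2.cvtColor(a,cv2.COLOR_RGB2BGR),None,fx=3.4,fy=3.4))
m=(abs(C[:,:,0]-.593)<.05)&(abs(C[:,:,1]+.063)<.03)&(C[:,:,2]>.115)&(C[:,:,2]<.3)
P=C[m]*1000; print(len(P),np.percentile(P,[0,2,50,98,100],axis=0).round(0)); 
for z in(130,140,150,160):
  q=P[abs(P[:,2]-z)<5]; print(z,len(q),len(q) and np.percentile(q,[2,50,98],axis=0).round(0))
E
```

```text
shift [ 0.3 -2.7 57.5] turn -0.11 tcp [593.  -60.3 159.5] yaw -170.71 tilt [-0.002  0.    -1.   ] F [0.4 1.  0.4] w 0.00011129703442043264 t 2.2667 J [-0.15  0.43  0.24  1.83 -0.13  0.9   1.88]
461 [[580. -93. 147.]
 [585. -91. 154.]
 [607. -56. 223.]
 [631. -35. 297.]
 [632. -33. 299.]]
130 0 0
140 0 0
150 10 [[596. -70. 147.]
 [603. -55. 151.]
 [604. -48. 154.]]
160 18 [[588. -71. 155.]
 [601. -53. 160.]
 [605. -46. 163.]]
```

View pics/s1c.png

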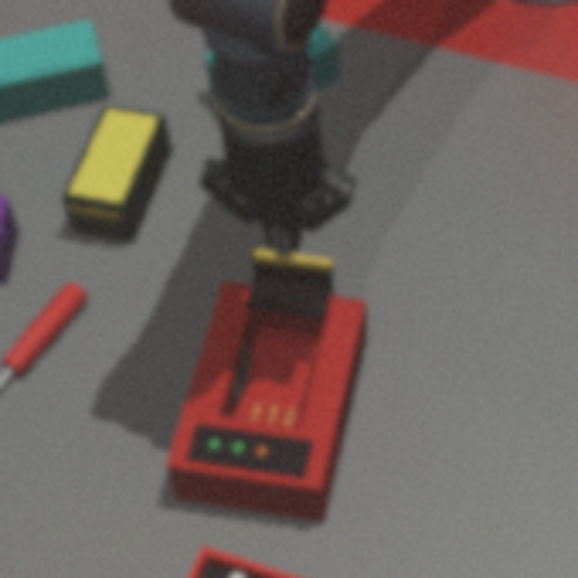

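The crop shows the closed fingers at (285,240), ending just above and behind the gate's yellow edge at (292,262). The fingertips measure z ≈ 147 mm with the TCP at 159.5, so the 14 mm given holds.

>>> arm_command --series '[[[-1,-3,10,0],[-2,-3,25,0],[-2,-3,40,0],[-2,-3,52,0],[-2,-3,57,0],[-2,-3,57,0],[-2,-3,57,0]]]'

```text
clock: 2.9
tcp_pos: [0.596, -0.062, 0.1033]
ee_rot: [-0.258, 3.131, 0.0]
contact_force: [0.0, 0.1, -0.2]
width: 0.0003
finger_force: 0.0
```

```bash
python3 go.py 593 -63 102 9.4
python3 - <<'E'
import numpy as np
# finger centre relative to hinge along charger x; tip z
for th in np.arange(0,1.11,.1):
    a=76+10*th; print(round(th,1),'centre x',round(-a*np.sin(th)+3*np.cos(th)+11,1),'TCPz',round(12+a*np.cos(th)+3*np.sin(th)+14,1))
E
```

```text
shift [ 3.1 -0.5  1.3] turn 0.04 tcp [596.  -62.  103.3] yaw -170.56 tilt [ 0.  0. -1.] F [ 0.   0.1 -0.2] w 0.0002686458327137456 t 2.9 J [-0.13  0.51  0.22  1.86 -0.15  0.79  1.91]
0.0 centre x 14.0 TCPz 102.0
0.1 centre x 6.3 TCPz 102.9
0.2 centre x -1.6 TCPz 103.0
0.3 centre x -9.5 TCPz 102.4
0.4 centre x -17.4 TCPz 100.9
0.5 centre x -25.2 TCPz 98.5
0.6 centre x -32.8 TCPz 95.4
0.7 centre x -40.2 TCPz 91.4
0.8 centre x -47.2 TCPz 86.7
0.9 centre x -53.7 TCPz 81.2
1.0 centre x -59.7 TCPz 75.0
1.1 centre x -65.2 TCPz 68.1
```

>>> arm_command --series '[[[5,0,0,0],[10,0,0,0],[15,0,0,0],[20,0,0,0],[24,0,0,0],[28,0,0,0],[32,0,1,0],[36,0,2,0],[40,0,3,0],[44,0,4,0],[47,0,5,0],[47,0,5,0]]]'

```text
clock: 3.9
tcp_pos: [0.5483, -0.0702, 0.0978]
ee_rot: [0.257, -3.129, -0.0]
contact_force: [0.7, 0.1, 0.3]
width: -0.0
finger_force: 0.1
```

>>> arm_command --series '[[[4,0,1,0],[8,0,3,0],[12,0,5,0],[15,0,7,0],[19,0,9,0],[22,0,11,0],[26,0,14,0],[29,0,17,0],[32,0,20,0],[34,0,22,0],[35,0,23,0],[35,0,23,0]]]'

```text
clock: 4.9
tcp_pos: [0.5142, -0.0759, 0.0749]
ee_rot: [0.257, -3.129, -0.0]
contact_force: [0.9, -0.3, -0.4]
width: 0.0003
finger_force: 0.0
```

```bash
python3 go.py 593 -63 102 9.4; python3 - <<'E'
from h import *
d=snap('scene'); a=d['pixels'][120:290,130:300]; cv2.imwrite('pics/s2c.png',cv2.resize(cv2.cvtColor(a,cv2.COLOR_RGB2BGR),None,fx=3.4,fy=3.4))
E
```

```text
shift [-79.8  -0.1 -27.3] turn -0.01 tcp [514.2 -75.9  74.9] yaw -170.61 tilt [-0.002  0.    -1.   ] F [ 0.9 -0.3 -0.4] w 0.0002627604394145978 t 4.9 J [-0.11  0.45  0.22  2.06 -0.15  0.65  1.95]
```

View pics/s2c.png

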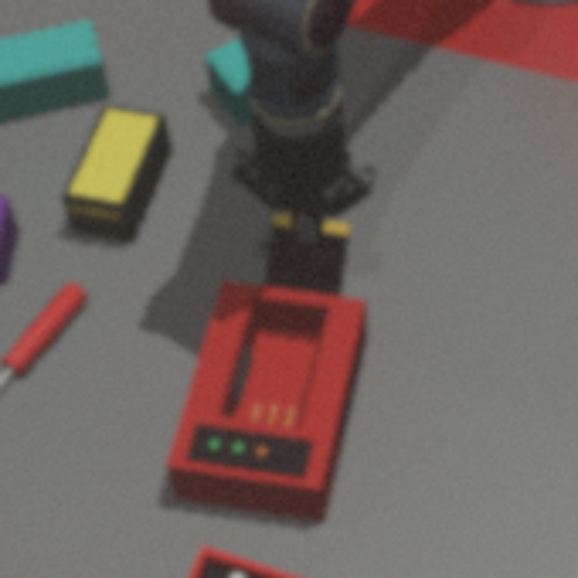

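The gate has come down with the finger: its yellow edge is now at (310,225) and the bay is fully exposed. I'll nudge it on to its stop while watching the force.

>>> arm_command --series '[[[2,0,2,0],[3,0,4,0],[4,0,6,0],[4,0,6,0]]]'

```text
clock: 5.28
tcp_pos: [0.5143, -0.0762, 0.0718]
ee_rot: [-0.257, 3.124, -0.0]
contact_force: [1.0, 1.9, 15.0]
width: 0.0002
finger_force: 6.5
```

>>> arm_command --series '[[[1,0,2,0],[2,0,3,0],[2,0,4,0],[2,0,4,0]]]'

```text
clock: 5.62
tcp_pos: [0.5156, -0.0763, 0.0704]
ee_rot: [-0.257, 3.117, -0.0]
contact_force: [1.3, 2.5, 29.7]
width: -0.0
finger_force: 12.9
```

>>> arm_command --series '[[[-2,0,-10,0],[-2,0,-30,0],[-2,0,-60,0],[-2,0,-80,0],[-2,0,-85,0],[-2,0,-85,0]]]'

```text
clock: 6.12
tcp_pos: [0.5116, -0.0765, 0.1515]
ee_rot: [-0.257, 3.129, -0.0]
contact_force: [-0.4, 0.8, -1.5]
width: -0.0002
finger_force: 0.0
```

```bash
python3 go.py 484 -288 155 6.4
```

```text
shift [  61.7 -204.1   -3.6] turn 3.0 tcp [511.6 -76.5 151.5] yaw -170.6 tilt [ 0.003  0.    -1.   ] F [-0.4  0.8 -1.5] w -0.0001558819571961202 t 6.1167 J [-0.14  0.32  0.25  2.02 -0.11  0.81  1.91]
```

>>> arm_command --series '[[[8,-25,0,0],[17,-57,0,0],[27,-90,0,1],[37,-122,0,2],[46,-153,0,3],[54,-180,-3,3],[60,-197,-3,3],[62,-204,-3,3],[62,-204,-3,3],[62,-204,-3,3],[62,-204,-3,3]]]' --grip 0 --newtons 40

```text
clock: 7.03
tcp_pos: [0.4834, -0.2856, 0.1524]
ee_rot: [0.179, -3.135, -0.003]
contact_force: [-0.5, -0.7, -0.7]
width: 0.0855
finger_force: 0.0
```

```bash
python3 go.py 484 -288 44 6.4; python3 - <<'E'
from m import *
for n,cb in(('top',(255,100,320,200)),('scene',(170,170,245,275))):
    d=snap(n);C=cloud(d)
    m=mask(d,(20,100,90),(35,255,255),cb); P=C[m>0]; print('gate',len(P),np.nanmedian(P,0),rect(d,m,.06)[0])
    h=mask(d,(0,120,60),(8,255,255),cb)|mask(d,(172,120,60),(180,255,255),cb)
    top=((h>0)&(abs(C[:,:,2]-.06)<.008)).astype(np.uint8)*255
    r,b=rect(d,top,.06); print('charger',r)
    # dark/hole inside: bay mouth = hull minus top
    c=cv2.fillPoly(np.zeros_like(top),[cv2.convexHull(max(cv2.findContours(top,0,1)[0],key=cv2.contourArea))],255)
    hole=cv2.morphologyEx(c&~top,cv2.MORPH_OPEN,np.ones((3,3)))
    for q in cv2.findContours(hole,0,cv2.CHAIN_APPROX_NONE)[0]:
        if cv2.contourArea(q)>60:
            P=onplane(d,q.reshape(-1,2),.06)[:,:2]*1000; print('hole',cv2.minAreaRect(P.astype(np.float32)))
    if n=='scene':
        a=d['pixels'][120:290,130:300]; cv2.imwrite('pics/s3c.png',cv2.resize(cv2.cvtColor(a,cv2.COLOR_RGB2BGR),None,fx=3.4,fy=3.4))
E
```

```text
shift [ -0.4  -2.6 108.4] turn 0.14 tcp [ 483.4 -285.6  152.4] yaw -173.46 tilt [-0.001  0.002 -1.   ] F [-0.5 -0.7 -0.7] w 0.0855201725746123 t 7.0333 J [ 0.21  0.4   0.32  1.92 -0.16  0.86  2.3 ]
gate 61 [ 0.50491894 -0.08674375  0.061542  ] ((506.69482421875, -78.34278869628906), (9.584454536437988, 69.18301391601562), 1.2945090532302856)
charger ((671.17431640625, -52.06266784667969), (191.60952758789062, 131.03843688964844), 9.344500541687012)
hole ((648.513427734375, -55.2471923828125), (122.79131317138672, 66.16739654541016), 9.60010814666748)
hole ((740.6744384765625, -39.50646209716797), (35.573883056640625, 98.4553451538086), 9.41796588897705)
gate 88 [ 0.50371139 -0.07760013  0.05881405] ((504.4001159667969, -76.4272689819336), (15.334609031677246, 68.74925231933594), 8.754182815551758)
charger ((672.6981811523438, -48.15966033935547), (195.04507446289062, 129.93002319335938), 9.337785720825195)
hole ((738.6704711914062, -38.54134750366211), (31.651548385620117, 96.1993637084961), 9.12753677368164)
hole ((651.907958984375, -52.038116455078125), (119.0814208984375, 66.3355484008789), 9.003534317016602)
```

View pics/s3c.png

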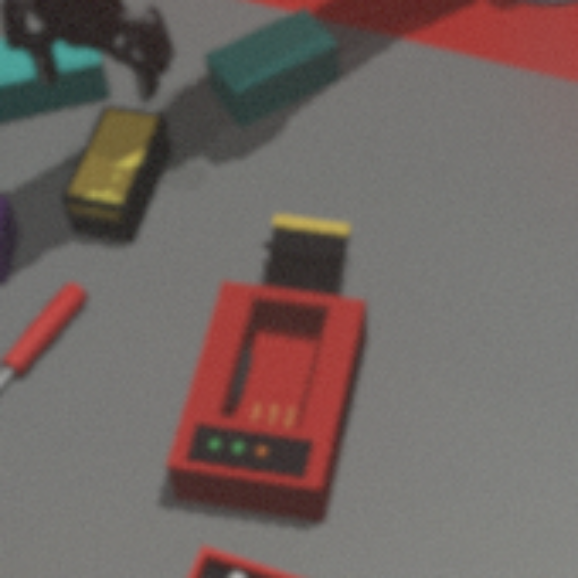

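The gate is fully down, its yellow edge at (311,225) and z ≈ 60 mm, and the bay is clear. The open gripper is above the pack, which is at (115,160). Pads that swing back when open change how deep the fingertips reach, so I'll measure that.

```bash
python3 - <<'E'
from m import *
for n in('scene','top'):
    d=snap(n);C=cloud(d)*1000
    m=(np.hypot(C[:,:,0]-483,C[:,:,1]+287)<75)&(C[:,:,2]>90)&(C[:,:,2]<260); P=C[m]
    print(n,len(P),np.sort(P[:,2])[:25].round(0)); q=P[P[:,2]<175]; print(np.percentile(q,[2,25,50,75,98],axis=0).round(0))
    # pack under shadow: top face by height
    t=((np.hypot(C[:,:,0]-484,C[:,:,1]+288)<85)&(abs(C[:,:,2]-56)<9)).astype(np.uint8)*255
    print('pack',rect(d,t,.056)[0])
print(robot.state()['tcp_pos'])
E
```

```text
scene 722 [153. 153. 154. 156. 156. 157. 157. 158. 159. 159. 159. 160. 160. 160.
 160. 161. 161. 161. 161. 161. 161. 161. 162. 162. 162.]
[[ 471. -340.  153.]
 [ 484. -329.  161.]
 [ 488. -327.  165.]
 [ 495. -234.  171.]
 [ 501. -229.  175.]]
pack ((487.3126220703125, -285.1624450683594), (125.90773010253906, 66.64112091064453), 6.325894832611084)
top 238 [153. 160. 164. 164. 173. 173. 176. 179. 195. 199. 199. 201. 202. 202.
 203. 207. 207. 208. 209. 209. 209. 209. 209. 209. 209.]
[[ 468. -242.  153.]
 [ 469. -239.  161.]
 [ 470. -238.  164.]
 [ 471. -238.  171.]
 [ 473. -236.  173.]]
pack ((458.1494140625, -287.528076171875), (72.80393981933594, 64.21270751953125), 1.2589547634124756)
[ 0.48361892 -0.28646682  0.15317228]
```

>>> arm_command --series '[[[0,-1,20,0],[0,-1,50,0],[0,-1,80,0],[0,-1,100,0],[0,-1,112,0],[0,-1,119,0],[0,-1,119,0],[0,-1,119,0]]]'

```text
clock: 7.9
tcp_pos: [0.4839, -0.289, 0.0349]
ee_rot: [-0.176, 3.136, -0.001]
contact_force: [-0.0, -0.1, 0.2]
width: 0.0852
finger_force: 0.0
```

>>> arm_command --series '[[[0,0,0,0],[0,0,0,0],[0,0,0,0],[0,0,0,0],[0,0,0,0],[0,0,0,0],[0,0,0,0],[0,0,0,0]]]' --grip 1 --newtons 40

```text
clock: 8.57
tcp_pos: [0.4842, -0.2893, 0.0357]
ee_rot: [-0.175, 3.134, -0.001]
contact_force: [-0.3, -0.1, 7.4]
width: 0.0635
finger_force: 46.3
```

```bash
python3 go.py 484 -288 100 9.4
```

```text
shift [ -0.1   1.2 -64.3] turn -3.0 tcp [ 484.2 -289.3   35.7] yaw -173.6 tilt [ 0.002 -0.001 -1.   ] F [-0.3 -0.1  7.4] w 0.06347467206796277 t 8.5667 J [ 0.27  0.57  0.26  1.98 -0.24  0.62  2.37]
```

>>> arm_command --series '[[[0,0,-8,0],[0,0,-22,0],[0,0,-40,0],[0,0,-60,0],[0,0,-80,0],[0,0,-98,0],[0,0,-110,0],[0,0,-115,0],[0,0,-115,0]]]'

```text
clock: 9.32
tcp_pos: [0.4836, -0.2889, 0.1501]
ee_rot: [-0.175, 3.135, -0.001]
contact_force: [0.3, 0.3, -3.5]
width: 0.0634
finger_force: 45.5
```

```bash
python3 go.py 650 -53.5 150 9.4
```

```text
shift [-191.6  215.4    0.3] turn -3.0 tcp [ 483.6 -288.9  150.1] yaw -173.6 tilt [ 0.002 -0.    -1.   ] F [ 0.3  0.3 -3.5] w 0.06340431173629113 t 9.3167 J [ 0.21  0.4   0.32  1.92 -0.17  0.85  2.3 ]
```

>>> arm_command --series '[[[-8,9,0,0],[-22,25,0,0],[-40,45,0,-0.5],[-60,68,0,-1],[-82,92,0,-1.5],[-104,117,0,-2],[-126,142,0,-2.5],[-148,166,0,-3],[-167,188,0,-3],[-181,204,0,-3],[-189,213,0,-3],[-191,215,0,-3]]]'

```text
clock: 10.32
tcp_pos: [0.6496, -0.0496, 0.1474]
ee_rot: [0.265, -3.128, -0.003]
contact_force: [0.2, 0.9, -3.5]
width: 0.0632
finger_force: 45.4
```

>>> arm_command --series '[[[0,0,0,0],[0,0,0,0],[0,0,0,0]]]'

```text
clock: 10.57
tcp_pos: [0.648, -0.0563, 0.149]
ee_rot: [0.252, -3.13, 0.002]
contact_force: [0.4, -0.4, -4.3]
width: 0.0634
finger_force: 45.4
```

```bash
python3 go.py 650 -53.5 150 9.4; python3 - <<'E'
from m import *
for n in('scene','top'):
    d=snap(n);C=cloud(d)*1000
    s=robot.state()['tcp_pos']*1000
    m=mask(d,(20,100,60),(35,255,255),(150,80,330,280)); m[(abs(C[:,:,2]-170)>12)]=0
    P=C[m>0]; print(n,len(P),np.nanmedian(P,0).round(1))
    z=s[2]+56-35.7; print('top z',z)
    # yellow faces two patches either side of gripper: use all points
    v,u=np.nonzero(m); W=onplane(d,np.c_[u,v],z/1000)[:,:2]*1000
    print(cv2.minAreaRect(W.astype(np.float32)),s)
    x,y=W[:,0]-s[0],W[:,1]-s[1]; a=np.radians(9.4); X=x*np.cos(a)+y*np.sin(a);Y=-x*np.sin(a)+y*np.cos(a)
    print('X',X.min(),X.max(),'Y',Y.min(),Y.max())
    if n=='scene':
        a=d['pixels'][100:290,130:300]; cv2.imwrite('pics/s4c.png',cv2.resize(cv2.cvtColor(a,cv2.COLOR_RGB2BGR),None,fx=3.1,fy=3.1))
E
```

```text
shift [-2.4  2.5 -1. ] turn -0.19 tcp [648.  -56.3 149. ] yaw -170.79 tilt [-0.001 -0.001 -1.   ] F [ 0.4 -0.4 -4.3] w 0.06335183291280558 t 10.5667 J [-0.16  0.53  0.26  1.7  -0.16  0.93  1.89]
scene 440 [671.2 -53.1 168.6]
top z 169.53004253568832
((675.5205688476562, -50.338165283203125), (88.38355255126953, 56.5191535949707), 9.515663146972656) [648.21821768 -56.19135225 149.23004254]
X -16.28808675849806 72.04242239756343 Y -26.984330474213337 29.589836749501238
top 0 [nan nan nan]
top z 169.69816490855084
  return np.nanmean(a, axis, out=out, keepdims=keepdims)
Traceback (most recent call last):
  File "h.py", line 11, in onplane
    s=slopes(d,uv); r=np.c_[s,np.ones(len(s))]@np.array(d['R']); c=-np.array(d['R']).T@np.array(d['t'])
  File "h.py", line 9, in slopes
    return cv2.undistortPoints(uv,K(d),np.array([d['k1'],0,0,0,0.])).reshape(-1,2)
           ~~~~~~~~~~~~~~~~~~~^^^^^^^^^^^^^^^^^^^^^^^^^^^^^^^^^^^^^^
cv2.error: OpenCV(4.12.0) /io/opencv/modules/calib3d/src/undistort.dispatch.cpp:347: error: (-215:Assertion failed) CV_IS_MAT(_src) && CV_IS_MAT(_dst) && (_src->rows == 1 || _src->cols == 1) && (_dst->rows == 1 || _dst->cols == 1) && _src->cols + _src->rows - 1 == _dst->rows + _dst->cols - 1 && (CV_MAT_TYPE(_src->type) == CV_32FC2 || CV_MAT_TYPE(_src->type) == CV_64FC2) && (CV_MAT_TYPE(_dst->type) == CV_32FC2 || CV_MAT_TYPE(_dst->type) == CV_64FC2) in function 'cvUndistortPointsInternal'
```

View pics/s4c.png

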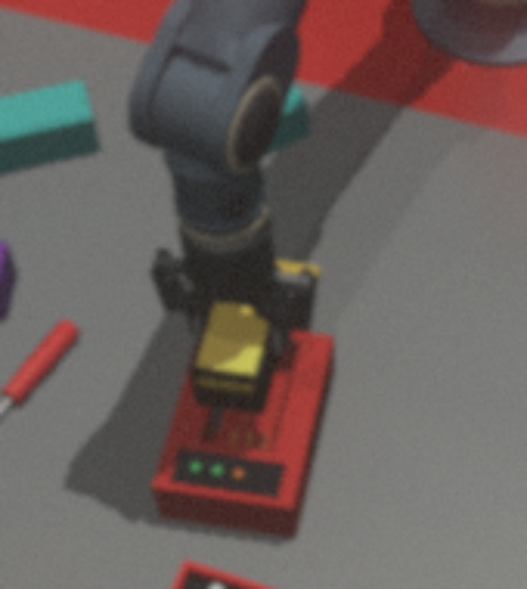

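The pack hangs level over the bay, its yellow top at (232,340) in the crop with the charger beneath. The mask also picks up the side stripe, so I'll measure again using only the top face.

```bash
cat > pk.py <<'E'
from m import *
def packpos(dz=20.3,box=(150,80,330,280),pic=None):
    d=snap('scene'); s=robot.state(); t=s['tcp_pos']*1000; z=t[2]+dz
    C=cloud(d)*1000; m=mask(d,(20,100,60),(35,255,255),box); m[~(abs(C[:,:,2]-z)<20)]=0
    n,l,st,_=cv2.connectedComponentsWithStats(m,connectivity=4); i=1+np.argmax(st[1:,4]); l=(l==i)
    v,u=np.nonzero(l); W=onplane(d,np.c_[u,v],z/1000)[:,:2]*1000
    a=np.radians(9.4); E=np.array([[np.cos(a),np.sin(a)],[-np.sin(a),np.cos(a)]])
    B=E@(np.array([651.3,-51.8])); Q=W@E.T-B
    far=Q[Q[:,0]>Q[:,0].max()-35]
    print('n',len(u),'rel bay: X',Q[:,0].min().round(1),Q[:,0].max().round(1),'(want max 56)','Y far',far[:,1].min().round(1),far[:,1].max().round(1),'angle',cv2.minAreaRect(W.astype(np.float32))[1:], 'tcp rel bay',(E@t[:2]-B).round(1),'top z meas',np.nanmedian(C[l][:,2]).round(1),z.round(1),'F',s['contact_force'].round(1))
    if pic: cv2.imwrite('pics/'+pic,cv2.resize(cv2.cvtColor(d['pixels'][100:290,130:300],cv2.COLOR_RGB2BGR),None,fx=3.1,fy=3.1))
if __name__=='__main__': packpos()
E
python3 pk.py; python3 -c "
import pickle
from m import *
d=pickle.load(open('scene0.pkl','rb'))
m=mask(d,(20,100,60),(35,255,255),(145,145,185,195))
n,l,st,_=cv2.connectedComponentsWithStats(m,connectivity=4);i=1+np.argmax(st[1:,4]);print(rect(d,(l==i).astype(np.uint8)*255,.056)[0])"
```

```text
n 428 rel bay: X -19.9 52.6 (want max 56) Y far -30.2 26.5 angle ((72.5428466796875, 56.68055725097656), 9.503838539123535) tcp rel bay [-3.3 -3.2] top z meas 169.1 169.8 F [-0.5  0.7 -4.1]
((483.94024658203125, -286.5785827636719), (112.2413101196289, 56.180599212646484), 5.925976753234863)
```

>>> arm_command --series '[[[-2,1,5,0],[-3.5,2,15,0],[-3.5,2,28,0],[-3.5,2,38,0],[-3.5,2,43,0],[-3.5,2,43,0],[-3.5,2,43,0],[-3.5,2,43,0],[-3.5,2,43,0]]]'

```text
clock: 11.47
tcp_pos: [0.6528, -0.0515, 0.1069]
ee_rot: [-0.257, 3.13, -0.0]
contact_force: [0.5, 0.4, -3.9]
width: 0.0632
finger_force: 45.4
```

```bash
python3 pk.py; python3 pk.py; python3 go.py 651 -53 100 9.4
```

```text
n 406 rel bay: X -13.5 57.4 (want max 56) Y far -27.2 29.8 angle ((70.80267333984375, 56.88398742675781), 8.750974655151367) tcp rel bay [1.5 0.1] top z meas 126.5 127.3 F [ 0.5 -0.4 -4.3]
n 407 rel bay: X -13.5 57.4 (want max 56) Y far -25.8 30.4 angle ((71.30937194824219, 56.312095642089844), 10.121060371398926) tcp rel bay [1.5 0.2] top z meas 126.7 127.2 F [ 0.3 -0.3 -3.5]
shift [ 2.  -1.3  6.9] turn -0.0 tcp [652.7 -51.4 106.9] yaw -170.6 tilt [ 0.001  0.    -1.   ] F [ 0.3 -0.3 -3.5] w 0.06321960575617715 t 11.5667 J [-0.16  0.58  0.24  1.72 -0.18  0.86  1.9 ]
```

>>> arm_command --series '[[[1.3,-1.8,0,0],[1.3,-1.8,3,0],[1.3,-1.8,6,0],[1.3,-1.8,9,0],[1.3,-1.8,11,0],[1.3,-1.8,13,0],[1.3,-1.8,14,0],[1.3,-1.8,14,0]]]'

```text
clock: 12.23
tcp_pos: [0.6511, -0.0532, 0.0918]
ee_rot: [0.257, -3.13, -0.0]
contact_force: [-0.4, -0.5, -4.1]
width: 0.0635
finger_force: 45.4
```

```bash
python3 pk.py; python3 go.py 651 -53 87 9.4
```

```text
n 397 rel bay: X -15.5 56.2 (want max 56) Y far -27.6 28.7 angle ((71.49588775634766, 56.04716873168945), 8.657807350158691) tcp rel bay [-0.4 -1.5] top z meas 111.3 112.4 F [-0.1  0.2 -3.9]
shift [0.1 0.3 5.1] turn -0.01 tcp [651.1 -53.3  92.1] yaw -170.61 tilt [-0.001  0.    -1.   ] F [-0.1  0.2 -3.9] w 0.06347384929149556 t 12.2833 J [-0.15  0.6   0.24  1.73 -0.18  0.83  1.91]
```

Bottom is inside the mouth with no contact. I'll keep going down gently.

>>> arm_command --series '[[[0,0,1.5,0],[0,0,3,0],[0,0,4.5,0],[0,0,6,0],[0,0,7,0],[0,0,8,0],[0,0,8,0]]]'

```text
clock: 12.87
tcp_pos: [0.6511, -0.0534, 0.084]
ee_rot: [0.257, -3.131, -0.0]
contact_force: [-1.7, -0.2, -4.4]
width: 0.0634
finger_force: 45.5
```

>>> arm_command --series '[[[0,0,1.5,0],[0,0,3,0],[0,0,4.5,0],[0,0,6,0],[0,0,6,0]]]'

```text
clock: 13.28
tcp_pos: [0.6511, -0.0533, 0.0778]
ee_rot: [0.257, -3.131, -0.0]
contact_force: [-1.3, -0.4, -4.6]
width: 0.0634
finger_force: 45.4
```

>>> arm_command --series '[[[0,0,1,0],[0,0,2,0],[0,0,3,0],[0,0,4,0],[0,0,4,0]]]'

```text
clock: 13.7
tcp_pos: [0.6511, -0.0534, 0.074]
ee_rot: [0.257, -3.131, 0.0]
contact_force: [-2.8, -0.9, -3.5]
width: 0.0632
finger_force: 45.6
```

>>> arm_command --series '[[[0,0,1,0],[0,0,2,0],[0,0,3,0],[0,0,3,0]]]'

```text
clock: 14.03
tcp_pos: [0.6512, -0.0538, 0.0711]
ee_rot: [0.257, -3.131, 0.001]
contact_force: [-2.8, -1.7, -3.5]
width: 0.0632
finger_force: 45.7
```

```bash
python3 pk.py
```

```text
n 391 rel bay: X -15.6 55.2 (want max 56) Y far -29.1 28.0 angle ((71.55033874511719, 56.42974090576172), 11.156477928161621) tcp rel bay [-0.4 -2. ] top z meas 90.7 91.5 F [-4.2 -1.7 -2.4]
```

>>> arm_command --series '[[[0.7,0.3,0,0],[0.7,0.3,0,0],[0.7,0.3,0,0]]]'

```text
clock: 14.33
tcp_pos: [0.6511, -0.0538, 0.0712]
ee_rot: [-0.257, 3.13, -0.002]
contact_force: [-0.7, -3.1, -5.2]
width: 0.0633
finger_force: 45.4
```

>>> arm_command --series '[[[0,0,0,0],[0,0,0,0],[0,0,0,0],[0,0,0,0],[0,0,-10,0],[0,0,-25,0],[0,0,-40,0],[0,0,-50,0],[0,0,-55,0],[0,0,-55,0]]]' --grip 0

```text
clock: 15.17
tcp_pos: [0.6515, -0.0531, 0.1281]
ee_rot: [-0.257, 3.128, -0.0]
contact_force: [-0.5, -0.3, 0.7]
width: 0.0858
finger_force: 0.0
```

>>> arm_command --series '[[[0,0,0,0],[0,0,0,0],[0,0,0,0],[0,0,0,0],[0,0,0,0],[0,0,0,0],[0,0,0,0],[0,0,0,0],[0,0,0,0]]]' --grip 1

```text
clock: 15.92
tcp_pos: [0.6506, -0.0531, 0.1262]
ee_rot: [0.257, -3.131, -0.0]
contact_force: [-0.1, -0.1, 0.3]
width: 0.0
finger_force: 0.0
```

```bash
python3 go.py 651 -53.5 110 9.4; python3 -c "
from pk import *
packpos(-35)"
```

```text
shift [-0.4 -0.4 16.2] turn -0.0 tcp [650.6 -53.1 126.2] yaw -170.6 tilt [-0.  0. -1.] F [-0.1 -0.1  0.3] w 4.972300024678909e-05 t 15.9167 J [-0.16  0.55  0.25  1.71 -0.17  0.89  1.9 ]
n 462 rel bay: X -43.5 59.7 (want max 56) Y far -26.7 28.7 angle ((103.07237243652344, 57.72396469116211), 9.774338722229004) tcp rel bay [-0.9 -1.2] top z meas 85.3 91.3 F [-1.1 -0.6  1.1]
```

>>> arm_command --series '[[[0,0,8,0],[0,0,16,0],[0,0,22,0],[0,0,26,0],[0,0,28,0],[0,0,30,0],[0,0,32,0],[0,0,32,0]]]'

```text
clock: 16.63
tcp_pos: [0.6499, -0.0538, 0.0949]
ee_rot: [0.256, -3.129, 0.0]
contact_force: [-4.2, -1.0, 7.7]
width: 0.0002
finger_force: 3.7
```

>>> arm_command --series '[[[0,0,1,0],[0,0,2,0],[0,0,3,0],[0,0,4,0],[0,0,5,0],[0,0,6,0],[0,0,7,0],[0,0,8,0],[0,0,8,0]]]'

```text
clock: 17.38
tcp_pos: [0.6499, -0.054, 0.0877]
ee_rot: [0.256, -3.13, -0.0]
contact_force: [-5.5, -0.5, 10.8]
width: -0.0
finger_force: 5.8
```

>>> arm_command --series '[[[0,0,1,0],[0,0,2,0],[0,0,3,0],[0,0,4,0],[0,0,5,0],[0,0,6,0],[0,0,6,0]]]'

```text
clock: 17.97
tcp_pos: [0.6499, -0.0537, 0.0808]
ee_rot: [0.257, -3.129, 0.0]
contact_force: [-4.3, -0.3, 7.1]
width: -0.0001
finger_force: 3.4
```

>>> arm_command --series '[[[0,0,1,0],[0,0,2,0],[0,0,2.5,0],[0,0,2.5,0]]]'

```text
clock: 18.3
tcp_pos: [0.6499, -0.0537, 0.0801]
ee_rot: [0.256, -3.129, -0.001]
contact_force: [-8.0, -0.1, 17.8]
width: -0.0003
finger_force: 8.5
```

>>> arm_command --series '[[[0,0,1,0],[0,0,2,0],[0,0,2,0]]]'

```text
clock: 18.55
tcp_pos: [0.6499, -0.0537, 0.08]
ee_rot: [0.256, -3.13, -0.002]
contact_force: [-11.7, -0.4, 28.3]
width: -0.0001
finger_force: 13.9
```

>>> arm_command --series '[[[0,0,-5,0],[0,0,-20,0],[0,0,-45,0],[0,0,-70,0],[30,0,-85,0],[60,0,-88,0],[90,0,-88,0],[120,0,-88,0],[145,0,-88,0],[155,0,-88,0],[155,0,-88,0],[155,0,-88,0]]]'

```text
clock: 19.55
tcp_pos: [0.4987, -0.0783, 0.1641]
ee_rot: [-0.257, 3.129, 0.0]
contact_force: [0.7, -1.1, 0.6]
width: -0.0
finger_force: 0.0
```

```bash
python3 go.py 450 -87 165 9.4; python3 - <<'E'
from m import *
for n in('scene','top'):
    d=snap(n);C=cloud(d)*1000
    m=mask(d,(20,100,60),(35,255,255),(170,150,330,280))
    k,l,st,_=cv2.connectedComponentsWithStats(m,connectivity=4); i=1+np.argmax(st[1:,4]); l=l==i; P=C[l]; P=P[~np.isnan(P[:,0])]
    print(n,len(P),'med',np.median(P,0).round(1),rect(d,l.astype(np.uint8)*255,.066)[0])
    A=np.c_[P[:,:2]-P[:,:2].mean(0),np.ones(len(P))]; k=np.linalg.lstsq(A,P[:,2],rcond=None)[0]; print('slopes deg',np.degrees(k[:2]).round(2),k[2].round(1))
    if n=='scene': cv2.imwrite('pics/s5c.png',cv2.resize(cv2.cvtColor(d['pixels'][100:290,130:300],cv2.COLOR_RGB2BGR),None,fx=3.1,fy=3.1))
E
```

```text
shift [49.5 -0.6 -1. ] turn 0.0 tcp [498.7 -78.3 164.1] yaw -170.6 tilt [ 0.002  0.    -1.   ] F [ 0.7 -1.1  0.6] w -1.2888852153047761e-06 t 19.55 J [-0.16  0.29  0.28  2.03 -0.11  0.83  1.92]
scene 648 med [651.5 -53.1  65.2] ((650.1848754882812, -53.266910552978516), (113.64167022705078, 58.453102111816406), 10.163678169250488)
slopes deg [ 0.24 -0.06] 65.3
top 188 med [634.4 -45.5  67.8] ((628.1696166992188, -47.69530487060547), (62.87985610961914, 41.62168502807617), 1.3616535663604736)
slopes deg [-0.93 -0.68] 67.6
```

View pics/s5c.png

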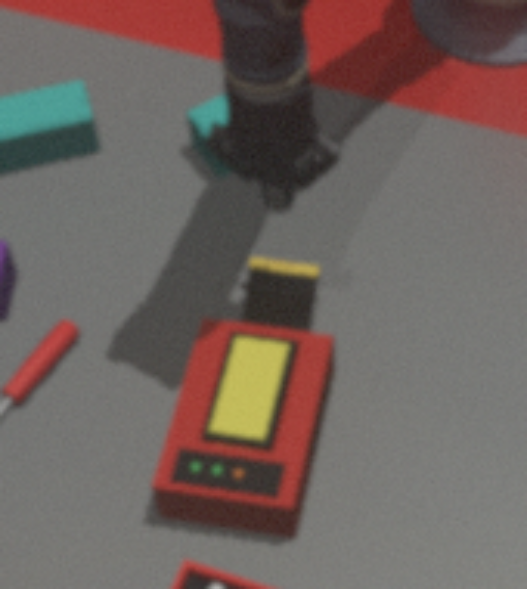

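The pack is home: its yellow top sits level at (250,390), z ≈ 65–66 mm with about 0.2° tilt. The gate is down at (283,268). Next I bring the closed fingers down on the robot side of the gate.

>>> arm_command --series '[[[8,0,0,0],[17,-0.5,5,0],[17,-0.5,25,0],[17,-0.5,55,0],[17,-0.5,80,0],[17,-0.5,97,0],[17,-0.5,105,0],[17,-0.5,105,0],[17,-0.5,105,0]]]'

```text
clock: 20.4
tcp_pos: [0.4809, -0.0819, 0.0588]
ee_rot: [0.257, -3.131, 0.0]
contact_force: [-0.6, 0.0, -0.7]
width: -0.0
finger_force: 0.0
```

```bash
python3 go.py 482.7 -81.4 59 9.4
```

```text
shift [-1.8  0.2 -0.2] turn -0.01 tcp [480.9 -81.9  58.8] yaw -170.61 tilt [-0. -0. -1.] F [-0.6  0.  -0.7] w -1.0219147674926813e-05 t 20.4 J [-0.11  0.44  0.24  2.14 -0.18  0.58  1.99]
```

>>> arm_command --series '[[[-4,0,0,0],[-7,0,-1,0],[-9,0,-4,0],[-11.5,0,-8,0],[-14.5,0,-12,0],[-17,0,-15,0],[-20.5,0,-18,0],[-23.5,0,-21,0],[-27,0,-24,0],[-30.5,0,-27,0],[-34,0,-29,0],[-38,0,-32,0]]]'

```text
clock: 21.4
tcp_pos: [0.5186, -0.0757, 0.0916]
ee_rot: [-0.257, 3.131, -0.0]
contact_force: [-4.0, -1.2, 1.4]
width: 0.0001
finger_force: 1.5
```

>>> arm_command --series '[[[-4,0,-2,0],[-8,0,-4,0],[-12,0,-6,0],[-16,0,-7.5,0],[-20,0,-9,0],[-25,0,-10,0],[-29,0,-11,0],[-33,0,-12,0],[-36,0,-12,0],[-39,0,-12,0],[-40,0,-12,0],[-40,0,-12,0]]]'

```text
clock: 22.4
tcp_pos: [0.5585, -0.0687, 0.1028]
ee_rot: [-0.258, 3.13, 0.0]
contact_force: [-0.5, 0.7, -0.2]
width: -0.0001
finger_force: 0.2
```

>>> arm_command --series '[[[-1,0,0,0],[-2,0,0,0],[-3,0,0,0],[-3,0,0,0]]]'

```text
clock: 22.73
tcp_pos: [0.5586, -0.0687, 0.1024]
ee_rot: [0.256, -3.126, -0.001]
contact_force: [-7.1, -0.8, 3.9]
width: -0.0003
finger_force: 3.3
```

```bash
python3 go.py 560 -68 103 9.4; python3 - <<'E'
from m import *
d=snap('scene');C=cloud(d)*1000
m=mask(d,(20,100,60),(35,255,255),(170,150,250,240)); m[~(C[:,:,2]>85)]=0
print(m.sum()//255,np.nanmedian(C[m>0],0))
E
```

```text
shift [-1.5  0.5 -0.6] turn -0.03 tcp [558.6 -68.7 102.4] yaw -170.63 tilt [-0.005  0.    -1.   ] F [-7.1 -0.8  3.9] w -0.0002947599978710915 t 22.7333 J [-0.15  0.46  0.26  1.95 -0.17  0.76  1.94]
76 [573.55262828 -66.3104595   99.52733127]
```

>>> arm_command --series '[[[-2,0,0,0],[-4,0,0,0],[-4,0,0,0],[-4,0,0,0]]]'

```text
clock: 23.12
tcp_pos: [0.5589, -0.0688, 0.1019]
ee_rot: [0.254, -3.118, -0.003]
contact_force: [-13.9, -2.1, 9.4]
width: 0.0001
finger_force: 7.2
```

>>> arm_command --series '[[[6,0,0,0],[15,0,0,0],[40,0,0,0],[60,0,-20,0],[70,0,-50,0],[70,0,-80,0],[70,0,-100,0],[70,0,-110,0],[70,0,-110,0],[70,0,-110,0],[70,0,-110,0]]]'

```text
clock: 24.03
tcp_pos: [0.495, -0.079, 0.2113]
ee_rot: [0.258, -3.129, -0.001]
contact_force: [0.1, 0.7, -0.2]
width: -0.0002
finger_force: 0.0
```

```bash
python3 - <<'E'
from m import *
for n in('scene','top'):
    d=snap(n);C=cloud(d)*1000
    m=mask(d,(20,100,60),(35,255,255),(170,150,330,280)); k=m.copy(); k[~(C[:,:,2]>85)]=0; m[~(C[:,:,2]<80)]=0
    print(n,'tip',np.nanmedian(C[k>0],0).round(1),rect(d,k,.102)[0] if k.any() else '')
    P=C[m>0];print('pack z',np.nanmedian(P,0).round(1),len(P))
    P=P[(abs(P[:,2]-66)<5)]; A=np.c_[P[:,:2]-P[:,:2].mean(0),np.ones(len(P))]; print('slope',np.degrees(np.linalg.lstsq(A,P[:,2],rcond=None)[0][:2]).round(2))
    if n=='scene': cv2.imwrite('pics/s6c.png',cv2.resize(cv2.cvtColor(d['pixels'][100:290,130:300],cv2.COLOR_RGB2BGR),None,fx=3.1,fy=3.1))
print(robot.state()['contact_force'],robot.state()['clock'])
E
```

```text
scene tip [574.5 -65.8  99.3] ((576.2907104492188, -63.84099578857422), (14.256836891174316, 65.11817169189453), 8.956764221191406)
pack z [656.5 -52.1  65.3] 593
slope [-0.31 -0.37]
top tip [569.9 -49.5 103.6] ((569.9188232421875, -49.52981948852539), (6.683365345001221, 31.84200668334961), 9.684544563293457)
pack z [636.3 -48.2  67.7] 184
slope [-0.54 -1.58]
[ 0.53681697  0.86819599 -0.16295734] 24.1333
```

View pics/s6c.png

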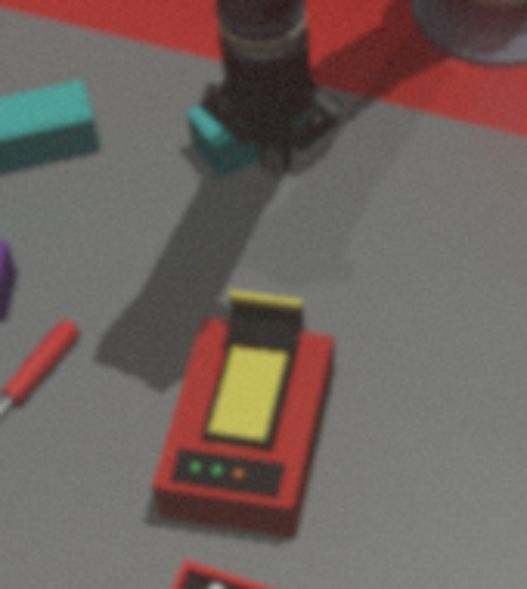

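The gate is upright again with its edge at (265,298), the flange covers the near end of the pack at (250,390), and the gripper is clear. Handing in.

```bash
python3 -c "
from workcell import robot
print(robot.close_job())"
```

```text
the job is handed in; nothing more can be done
None
```

The job is done and handed in at about 24 s: the pack sits level on the bay floor, the gate is shut over it, and the arm is clear; I touched nothing else on the trolley.

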